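# Snap the props tub shut

### The arm

A 6-joint arm with a two-finger parallel gripper is mounted at the origin on the work surface. World frame = base frame: x ahead of the robot, y to its left, z up, the work surface at z = 0. Lengths are in m, angles in degrees, forces in N, time in s.
With the tool pointing down it reaches from about 0.275 to 0.775 m from the base axis. Payload 14.6 kg.
Tool frame: the origin (TCP) lies on the front face of the gripper's body, between the roots of the fingers; the fingertips stand 73 mm ahead of it and the grasp point (between the pads) lies 54 mm ahead of it; z points along the fingers, y is the direction in which the jaws open and shut (so a half turn about z gives the same grasp; the last joint's range is limited). The gripper opens to 85 mm and grips with 20 to 120 N. Pads are 22 mm wide; open, the fingers measure 114 mm over their backs; the gripper's body (76 mm by 85 mm) begins 54 mm behind the grasp point. The pads swing forward as they close: fully open they stand 13 mm farther back than shut.
Start: joints at [54.586, 15.075, -2.767, 72.158, 0, 81.102], TCP at [0.234, 0.47, 0.304] pointing down, gripper open.
Joint ranges: [-151.79, 151.79], [-50.71, 97.33], [-67.44, 78.34], [-121.81, 120.89], [-77.56, 73.72], [-180, 180]. Speed limits (degrees/s): [108.29, 108.29, 147.25, 159.86, 180, 180].

### API

Orientations are given as [roll, pitch, yaw] about the fixed x, y, z axes, in that order (R = Rz(yaw) Ry(pitch) Rx(roll)).
In Python, from workcell import * gives the robot as it stands.
- The arm moves only by the tool apply_moves, never from a script. Its argument "increments" is a list of rows, each an object with "fingers": the opening, from 0 (shut) to 1 (fully open); "delta_pos": the shift along the tool's x, y, z in m, a list of three; "angular": the turn, a rotation vector about the tool's x, y, z in degrees, a list of three. In form: [{"fingers": fingers, "delta_pos": [tx, ty, tz], "angular": [rx, ry, rz]}, ...]. A call has 1 to 10 rows; each row shifts and turns the commanded pose from where the row before left it, along the tool's axes as they then stand; what a row does not reach is not made up. A row lasts 1/10 s, in which the tool goes at most 50 mm and 8.59 degrees, less where a joint would pass 70% of its speed; a pose out of reach is approached as far as the arm can. A call with a gripper value outside its range is refused whole. The fingers move at their own pace and stop on an object; "newtons" is the grip in N (left out, the last holds). Time passes only in rows, so rows that do not move let the fingers close. It gives the time, the measured TCP pose, the force and the opening at its end, in the units of the state.
- sense(): the state, without advancing time (a new reading comes with each control period).
- camera(name): name is "scene" or "top" or "wrist"; returns a dict with "image" (420x560x3 uint8, red, green, blue), "fx", "fy", "cx", "cy" (pixels), "dist_coeffs" ([k1, k2, p1, p2, k3] as OpenCV has them; the pictures are not rectified), "R" (3x3) and "t" (3): a world point X has camera coordinates R X + t; the wrist camera has in their place "tool_from_camera" (4x4, takes a point from camera to tool coordinates, whose origin is the TCP and whose axes are the flange's). Camera axes: x right, y down, z forward; pixel columns grow to the right and rows downward; lengths in m; the calibration is good to about 2 mm. A picture is of the moment at which its call begins: read the wrist's pose just before it. There is no depth.
- job_done(): hands the job in, once; it reports no verdict.
The state is a dict: "time_s": time; "joint_pos": joint angles; "joint_velocities": joint speeds; "effort": joint torques, N m; "eef_pos": TCP position; "eef_rot": TCP orientation; "ft_force": force on the tool from outside, world axes, zero at the start; "moment": the same for the moment, N m; "grip_width": finger opening in m.
Only numpy, scipy, OpenCV 4.12 (cv2) and the standard library are available. Lean on these libraries where they do the work, as an engineer would, in place of code of your own. Each camera call takes 0.05 s, during which the arm holds its last target.

### The job

Press all round the white lid rim of the round tub in the middle of the turntable, until each of its four sections has clicked shut and lies level with the middle of the lid. Press firmly with the fingertips but do not crush the lid; do not pick up or tip the tub, let it stay standing in its ring, leave the turntable unturned, and leave the other props and things on the table where they are.

Things in the scene. Friction and masses are not known exactly. Their poses are not given: they have to be found in the camera images.
- turntable_mid (a point): Centre of the top face of a round birch turntable, 410 mm across, its top 30 mm above the table. Five low ring-shaped beads (4 mm high) stand on it: one in the middle round the tub, four round it at 153 mm from the centre, each for one prop.
- turntable (a joint): Angle of the turntable on its bearing (rad), 0 as found. It turns freely if pushed sideways (about 0.25 N m). It is to be left unturned.
- tub: Grey round plastic storage tub, 128 mm across, 80 mm high to the middle of its lid, 0.6 to 0.9 kg, standing loose in the middle ring of the turntable. Origin: centre of its underside, z up. White snap-fit lid: a fixed round middle 77 mm across, and round it a rim cut by four narrow gaps into four equal arc-shaped sections.
- lid_mid (a point): Centre of the top face of the fixed middle of the lid, 80 mm above the tub's underside. A section that is shut is level with this face.
- section_a (a joint): How far rim section a has been pressed down (m): 0 = sprung up, 7 mm proud of the lid's middle; 0.007 = clicked shut, level with it. It has a snap: it takes 4 to 8 N to start it moving; past about half travel it goes down by itself and stays; a half-hearted press springs back. It ends on a solid stop.
- section_a_top (a point): Point on the top face of rim section a, mid-way along its arc and across its width, 54.5 mm from the lid's centre in the tub's own +x direction; it moves down with the section. The section is an arc of 80 degrees, flat on top, from 41 to 68 mm from the centre (27 mm wide). It may be pressed anywhere on its top.
- section_b (a joint): How far rim section b has been pressed down (m): 0 = sprung up, 7 mm proud of the lid's middle; 0.007 = clicked shut, level with it. It has a snap: it takes 4 to 8 N to start it moving; past about half travel it goes down by itself and stays; a half-hearted press springs back. It ends on a solid stop.
- section_b_top (a point): Point on the top face of rim section b, mid-way along its arc and across its width, 54.5 mm from the lid's centre in the tub's own +y direction; it moves down with the section. The section is an arc of 80 degrees, flat on top, from 41 to 68 mm from the centre (27 mm wide). It may be pressed anywhere on its top.
- section_c (a joint): How far rim section c has been pressed down (m): 0 = sprung up, 7 mm proud of the lid's middle; 0.007 = clicked shut, level with it. It has a snap: it takes 4 to 8 N to start it moving; past about half travel it goes down by itself and stays; a half-hearted press springs back. It ends on a solid stop.
- section_c_top (a point): Point on the top face of rim section c, mid-way along its arc and across its width, 54.5 mm from the lid's centre in the tub's own -x direction; it moves down with the section. The section is an arc of 80 degrees, flat on top, from 41 to 68 mm from the centre (27 mm wide). It may be pressed anywhere on its top.
- section_d (a joint): How far rim section d has been pressed down (m): 0 = sprung up, 7 mm proud of the lid's middle; 0.007 = clicked shut, level with it. It has a snap: it takes 4 to 8 N to start it moving; past about half travel it goes down by itself and stays; a half-hearted press springs back. It ends on a solid stop.
- section_d_top (a point): Point on the top face of rim section d, mid-way along its arc and across its width, 54.5 mm from the lid's centre in the tub's own -y direction; it moves down with the section. The section is an arc of 80 degrees, flat on top, from 41 to 68 mm from the centre (27 mm wide). It may be pressed anywhere on its top.
- perfume: Green glass perfume bottle, 62 mm across, 88 mm high, loose in a ring of the turntable. Origin: centre of its underside.
- candlestick: Silver-plated candlestick, foot 68 mm across, 120 mm high, loose in a ring of the turntable. Origin: centre of its underside.
- teacup: White porcelain teacup, 74 mm across, 55 mm high, with an ear at its +y side, loose in a ring of the turntable. Origin: centre of its underside.
- fan: Red lacquered half-open fan frame, about 150 mm long and 125 mm wide, 12 mm thick, lying on a ring of the turntable. Origin: on its underside, 70 mm from the pivot.
- tape: Roll of black tape, 104 mm across, 48 mm high, lying on the table beside the turntable. Origin: centre of its underside.
- polish: White plastic bottle of polish, 52 mm across, 120 mm high, standing on the table. Origin: centre of its underside.
- dustbrush: Dusting brush lying on the table, on the robot's right. Origin: its underside.
There are look-alikes about, which are no part of the job. What is meant by the tub is not turquoise, and is the smaller of those in its own colour.

How it is judged:
By the outcome, as a careful person would: the job done as asked, in the order asked, and still so for the second after the job is handed in, with the robot touching nothing.
It also fails if it takes over 42 s, if anything falls off the work surface, if the arm or the gripper's body presses on something with over 40 N, if the wrist force passes 120 N, or if a joint passes its speed limit or range.

## Working session

There is one attempt and no reset: what is moved stays moved. The work goes in short steps, Python scripts to look and compute and a tool call to move; the robot and the scene stay as the last step left them, time stands still between calls to the robot, and variables do not carry over. Pictures are saved under pics/ and viewed, and the job is handed in when it is done.

Besides the shell and the picture viewer there is one more tool, called after "Request:" as a command line: name --argument value ..., lists and objects as JSON in quotes. apply_moves: Moves the arm, as the interface text tells. Its arguments: {"type":"object","properties":{"increments":{"type":"array","items":{"type":"object","properties":{"fingers":{"type":"number"},"delta_pos":{"type":"array","items":{"type":"number"}},"angular":{"type":"array","items":{"type":"number"}}}}},"newtons":{"type":"number"}},"required":["increments"]}

```bash
ls; mkdir -p pics
python3 - <<'E'
from workcell import *
import cv2, json
print(sense())
for n in ["scene","top","wrist"]:
    c=camera(n); cv2.imwrite(f"pics/{n}0.png",c["image"][:,:,::-1])
    print(n,{k:(v.tolist() if hasattr(v,'tolist') else v) for k,v in c.items() if k!="image"})
E
```

```text
pics
{'time_s': 0.0, 'joint_pos': array([ 5.45844319e+01,  1.51009868e+01, -2.80310465e+00,  7.21597459e+01,
        6.85585478e-04,  8.11022443e+01]), 'joint_velocities': array([ 0.00627155,  0.05316952, -0.0553629 , -0.0191132 ,  0.00573709,
        0.14893392]), 'effort': array([-7.33071320e-04, -6.37619376e+01,  3.84568298e+01,  1.37170675e-02,
       -1.55414277e-04,  5.27527709e-05]), 'eef_pos': array([0.23428501, 0.46960596, 0.3034098 ]), 'eef_rot': array([-1.79937037e+02, -1.05511649e-02,  1.53482181e+02]), 'ft_force': array([ 0.82926066, -0.16595134,  0.22992167]), 'moment': array([ 0.0586263 ,  0.03495122, -0.00457034]), 'grip_width': 0.08532738086654122}
scene {'fx': 418.2485516322111, 'fy': 418.2485516322111, 'cx': 278.1561675781954, 'cy': 211.19447080503505, 'dist_coeffs': [-0.04423448825276356, 0.0, 0.0, 0.0, 0.0], 'R': [[-0.3273154402225973, 0.9448939728747451, -0.006323180913719035], [0.7080930360605965, 0.24084459922910054, -0.6637756633868558], [-0.6256747197021579, -0.22174142384127096, -0.7479049980301454]], 't': [0.18951073590656906, -0.3549884696197584, 1.424409
[... 231 characters left out ...]
182528586927768], [-0.9971736830740616, 0.021298198332108352, -0.07204882047831607], [0.07241111072275355, 0.016757995902619706, -0.9972340751384422]], 't': [0.003335486360702965, 0.5911005000610728, 0.9650715569849692]}
wrist {'fx': 295.5121945323747, 'fy': 295.5121945323747, 'cx': 285.5134051183494, 'cy': 208.94096569505137, 'dist_coeffs': [0.007758001252846092, 0.0, 0.0, 0.0, 0.0], 'tool_from_camera': [[0.00046832457519723945, -0.961817809983489, -0.2736901186938575, 0.07032062992636542], [0.9999997502937319, 0.0003055978054596544, 0.0006371989135127864, 0.00046946752973187067], [-0.0005292301638698582, -0.27369034876762977, 0.9618177129305153, -0.0696948195335998], [0.0, 0.0, 0.0, 1.0]]}
```

View pics/scene0.png

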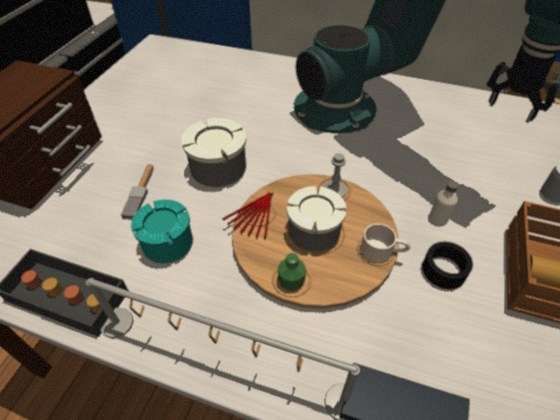

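View pics/top0.png

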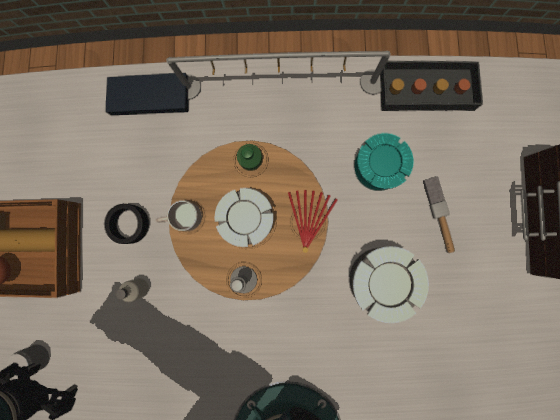

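View pics/wrist0.png

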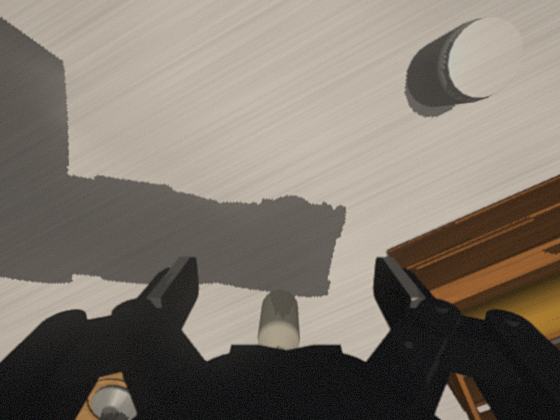

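The tub on the turntable is at about (244,217) in the top view and (317,215) in the scene view. The larger grey tub (390,284) and the turquoise one (385,160) are look-alikes. I'll zoom in on it next.

Run:
```python
import cv2
a=cv2.imread("pics/top0.png")[165:270,190:300]; cv2.imwrite("pics/topz.png",cv2.resize(a,None,fx=5.5,fy=5.5,interpolation=cv2.INTER_CUBIC))
a=cv2.imread("pics/scene0.png")[150:260,230:420]; cv2.imwrite("pics/scenez.png",cv2.resize(a,None,fx=4,fy=4,interpolation=cv2.INTER_CUBIC))
```

```text
(no output)
```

View pics/topz.png

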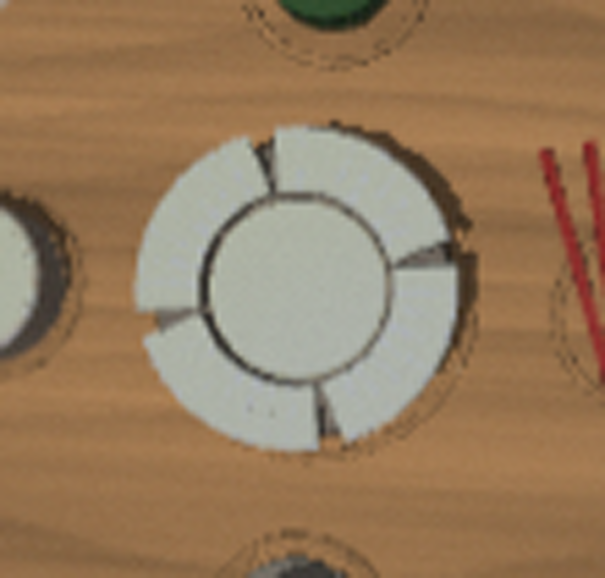

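View pics/scenez.png

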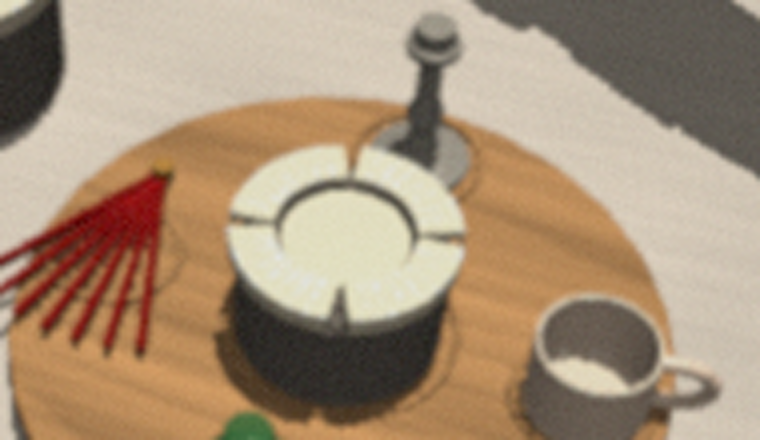

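```bash
cat > h.py <<'E'
import numpy as np, cv2
from scipy.optimize import least_squares
def K(c): return np.array([[c["fx"],0,c["cx"]],[0,c["fy"],c["cy"]],[0,0,1.]])
def ray(c,px):
    p=cv2.undistortPoints(np.array([[px]],float),K(c),np.array(c["dist_coeffs"])).ravel()
    R=np.array(c["R"]);t=np.array(c["t"])
    return -R.T@t, R.T@np.array([p[0],p[1],1])
def onz(c,px,z):
    o,d=ray(c,px); return o+d*(z-o[2])/d[2]
def proj(c,X):
    return cv2.projectPoints(np.atleast_2d(X).astype(float),cv2.Rodrigues(np.array(c["R"]))[0],np.array(c["t"]),K(c),np.array(c["dist_coeffs"]))[0][:,0]
E
python3 - <<'E'
from workcell import *
from h import *
print(sense()["time_s"])
top,sc=camera("top"),camera("scene")
def lid(c,seed):
    im=c["image"].astype(int); m=((im.min(2)>120)&(im.max(2)-im.min(2)<45)).astype(np.uint8)
    m=cv2.morphologyEx(m,cv2.MORPH_CLOSE,np.ones((5,5),np.uint8))
    n,l,st,ce=cv2.connectedComponentsWithStats(m,connectivity=4); k=l[seed[1],seed[0]]
    mm=(l==k).astype(np.uint8); print(st[k])
    ct=max(cv2.findContours(mm,cv2.RETR_EXTERNAL,cv2.CHAIN_APPROX_NONE)[0],key=len)
    h=cv2.convexHull(ct); cv2.imwrite("pics/m%d.png"%seed[0],mm*255)
    return h[:,0]
ht=lid(top,(244,217)); hs=lid(sc,(315,205))
pts_t=ht;
for name,c,h in(("top",top,ht),("scene",sc,hs)):
    e=cv2.fitEllipse(h); print(name,e)
    for z in(.11,.117,.124):
        P=np.array([onz(c,p,z)[:2] for p in h])
        f=least_squares(lambda v:np.hypot(*(P-v[:2]).T)-v[2],[*P.mean(0),.065]); print(z,f.x,np.sqrt(np.mean(f.fun**2)))
# gaps from top
Z=.117
for g in[(265,155),(440,253),(328,420),(160,320)]:
    p=onz(top,(190+g[0]/5.5-.5,165+g[1]/5.5-.5),Z); 
    q=onz(top,(190+298/5.5-.5,165+289/5.5-.5),Z); d=p-q; print("gap",np.degrees(np.arctan2(d[1],d[0])),np.hypot(d[0],d[1]),q)
E
```

```text
0.15
[ 214  188   59   59 2684]
[     0     35    560    385 116359]
top ((243.3948516845703, 217.01373291015625), (58.441768646240234, 58.7850341796875), 24.240575790405273)
0.11 [0.56650092 0.08815109 0.06859517] 0.00036924825918983184
0.117 [0.56613424 0.08726281 0.0680587 ] 0.00036636044923699763
0.124 [0.56576755 0.08637454 0.06752223] 0.0003634726392841608
scene ((327.5672607421875, 239.9245147705078), (391.9381103515625, 723.622314453125), 99.18760681152344)
0.11 [ 0.38853299 -0.04659732  0.73528502] 0.09746351649517132
0.117 [ 0.39645731 -0.04398644  0.72814523] 0.09651712277388315
0.124 [ 0.40438163 -0.04137557  0.72100544] 0.09557072905259151
gap 13.168607711090404 0.0585665869156959 [0.56569838 0.08632163 0.117     ]
gap -76.96371205756553 0.061684445406201896 [0.56569838 0.08632163 0.117     ]
gap -167.8515643312467 0.056472819298519744 [0.56569838 0.08632163 0.117     ]
gap 101.46805394981489 0.05985723859589064 [0.56569838 0.08632163 0.117     ]
```

Run:
```python
from workcell import *
from h import *
sc=camera("scene"); top=camera("top")
def ov(c,name,crop,s):
    x0,x1,y0,y1=crop
    im=cv2.resize(c["image"][y0:y1,x0:x1,::-1].copy(),None,fx=s,fy=s,interpolation=cv2.INTER_CUBIC)
    C=np.array([.5661,.0872])
    def dr(X,col):
        p=(proj(c,X)-[x0,y0]+.5)*s-.5
        for a in p: cv2.circle(im,tuple(int(round(v)) for v in a),1,col,-1)
    th=np.radians(np.arange(0,360,2))
    for r,z,col in((.068,.117,(0,0,255)),(.0385,.11,(255,0,0)),(.041,.117,(0,160,0))):
        dr(np.c_[C[0]+r*np.cos(th),C[1]+r*np.sin(th),0*th+z],col)
    for g in 12.5+90*np.arange(4):
        g=np.radians(g); rr=np.linspace(.041,.068,15)
        dr(np.c_[C[0]+rr*np.cos(g),C[1]+rr*np.sin(g),0*rr+.117],(255,0,255))
    cv2.imwrite(name,im); return im
a=ov(sc,"x",(275,365,180,255),6.) if 0 else ov(sc,"pics/ovs.png",(270,365,180,255),6)
b=ov(top,"pics/ovt.png",(200,290,175,260),6)
```

```text
(no output)
```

View pics/ovs.png

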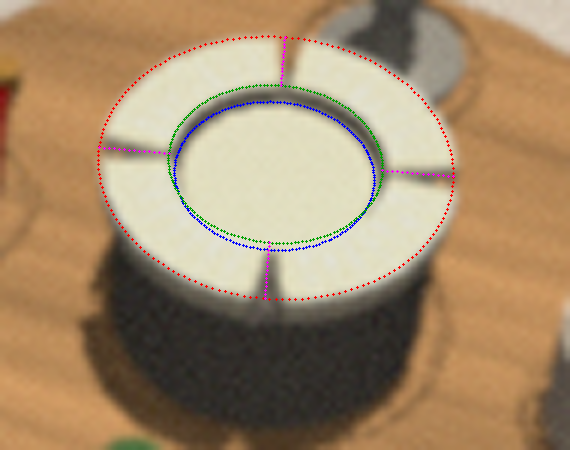

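View pics/ovt.png

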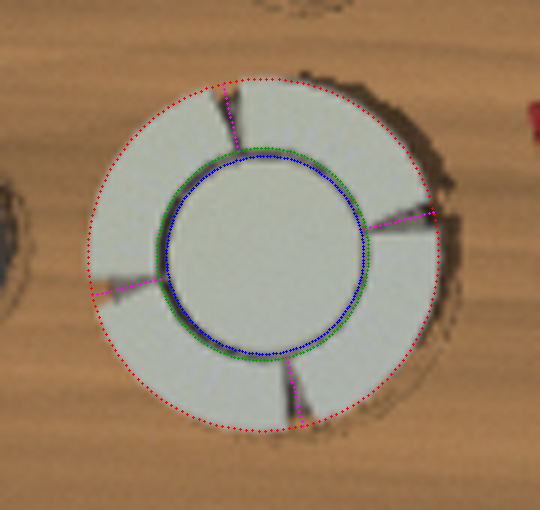

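```bash
cat >> h.py <<'E'
from scipy.spatial.transform import Rotation as Ro
def Rt(s): return Ro.from_euler("xyz",s["eef_rot"],degrees=True)
def tooldelta(s,target): return Rt(s).inv().apply(np.array(target)-s["eef_pos"])
E
python3 - <<'E'
from workcell import *
from h import *
s=sense(); print(s["time_s"],s["eef_rot"])
R=Ro.from_euler("xyz",[180,0,147.5],degrees=True)
print(R.inv().apply(np.array([.5661,.0872,.25])-s["eef_pos"]))
E
```

```text
0.35 [-1.79985511e+02 -2.15399914e-03  1.53484108e+02]
[-0.48532139 -0.14440299  0.05376288]
```

Request:
apply_moves --increments '[{"fingers":1,"delta_pos":[0,0,0],"angular":[0,0,6]},{"fingers":1,"delta_pos":[-0.0323,-0.0096,0],"angular":[0,0,0]},{"fingers":1,"delta_pos":[-0.0323,-0.0096,0],"angular":[0,0,0]},{"fingers":1,"delta_pos":[-0.0323,-0.0096,0],"angular":[0,0,0]},{"fingers":1,"delta_pos":[-0.0323,-0.0096,0],"angular":[0,0,0]},{"fingers":1,"delta_pos":[-0.0323,-0.0096,0],"angular":[0,0,0]},{"fingers":1,"delta_pos":[-0.0323,-0.0096,0],"angular":[0,0,0]},{"fingers":1,"delta_pos":[-0.0323,-0.0096,0],"angular":[0,0,0]},{"fingers":1,"delta_pos":[-0.0323,-0.0096,0],"angular":[0,0,0]},{"fingers":1,"delta_pos":[-0.0323,-0.0096,0],"angular":[0,0,0]}]'

```text
time_s: 1.35
eef_pos: [0.4338, 0.2394, 0.304]
eef_rot: [180.0, 0.0, 147.5]
ft_force: [0.3, 0.1, -0.1]
grip_width: 0.0856
```

Request:
apply_moves --increments '[{"fingers":1,"delta_pos":[-0.0323,-0.0096,0],"angular":[0,0,0]},{"fingers":1,"delta_pos":[-0.0323,-0.0096,0],"angular":[0,0,0]},{"fingers":1,"delta_pos":[-0.0323,-0.0096,0],"angular":[0,0,0]},{"fingers":1,"delta_pos":[-0.0323,-0.0096,0],"angular":[0,0,0]},{"fingers":1,"delta_pos":[-0.0323,-0.0096,0.01],"angular":[0,0,0]},{"fingers":1,"delta_pos":[-0.0323,-0.0096,0.02],"angular":[0,0,0]},{"fingers":1,"delta_pos":[0,0,0.024],"angular":[0,0,0]},{"fingers":1,"delta_pos":[0,0,0],"angular":[0,0,0]},{"fingers":1,"delta_pos":[0,0,0],"angular":[0,0,0]},{"fingers":1,"delta_pos":[0,0,0],"angular":[0,0,0]}]'

```text
time_s: 2.35
eef_pos: [0.5656, 0.0884, 0.2513]
eef_rot: [179.9, 0.1, 147.5]
ft_force: [0.5, 0.2, 0.3]
grip_width: 0.0856
```

Run:
```python
from workcell import *
from h import *
s=sense(); print(s)
c=camera("wrist"); T=np.array(c["tool_from_camera"])
# world->cam
Rw=Rt(s).as_matrix(); A=np.eye(4);A[:3,:3]=Rw;A[:3,3]=s["eef_pos"]
M=np.linalg.inv(A@T); c["R"]=M[:3,:3]; c["t"]=M[:3,3]
im=c["image"][:,:,::-1].copy(); cv2.imwrite("pics/w1.png",im)
C=np.array([.5661,.0872]); th=np.radians(np.arange(0,360,2))
for r,z,col in((.068,.117,(0,0,255)),(.0385,.11,(255,0,0))):
    for a in proj(c,np.c_[C[0]+r*np.cos(th),C[1]+r*np.sin(th),0*th+z]): cv2.circle(im,tuple(int(round(v)) for v in a),1,col,-1)
for g in np.radians(12.5+90*np.arange(4)):
    rr=np.linspace(.041,.068,25)
    for a in proj(c,np.c_[C[0]+rr*np.cos(g),C[1]+rr*np.sin(g),0*rr+.117]): cv2.circle(im,tuple(int(round(v)) for v in a),1,(255,0,255),-1)
cv2.imwrite("pics/w1o.png",im)
```

```text
{'time_s': 2.35, 'joint_pos': array([ 7.31431065e-01,  2.08048449e+01, -2.50377858e+00,  6.65997401e+01,
        2.93256909e-03,  3.32034871e+01]), 'joint_velocities': array([ 0.13962791, -0.27963277,  0.09037955, -0.26583559, -0.05954906,
       -0.10294517]), 'effort': array([-5.96031267e-01, -7.06580758e+01,  3.70382273e+01, -1.71355874e-02,
       -1.00992146e-02,  2.49122299e-03]), 'eef_pos': array([0.56560938, 0.08843841, 0.25126206]), 'eef_rot': array([1.79947365e+02, 7.50691001e-02, 1.47527912e+02]), 'ft_force': array([0.49454683, 0.17163237, 0.3222779 ]), 'moment': array([0.01978   , 0.05516573, 0.04881069]), 'grip_width': 0.08563717477448793}
```

View pics/w1o.png

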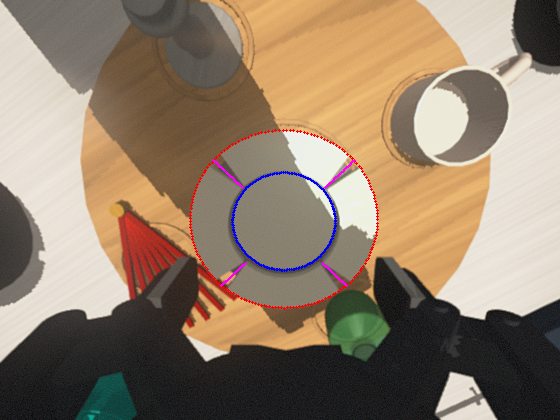

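Request:
apply_moves --increments '[{"fingers":1,"delta_pos":[-0.001,-0.001,0.02],"angular":[0,0,0]},{"fingers":1,"delta_pos":[0,0,0.02],"angular":[0,0,0]},{"fingers":1,"delta_pos":[0,0,0.013],"angular":[0,0,0]},{"fingers":1,"delta_pos":[0,0,0.004],"angular":[0,0,0]},{"fingers":1,"delta_pos":[0,0,0],"angular":[0,0,0]},{"fingers":1,"delta_pos":[0,0,0],"angular":[0,0,0]}]'

```text
time_s: 3.0
eef_pos: [0.5662, 0.0867, 0.194]
eef_rot: [180.0, 0.1, 147.5]
ft_force: [0.3, -0.4, -0.2]
grip_width: 0.0854
```

Run:
```python
from workcell import *
from h import *
s=sense(); print(s["eef_pos"],s["eef_rot"],s["ft_force"],s["moment"])
for n,cr,z in(("scene",(200,420,80,260),3),("wrist",(0,560,0,420),1)):
    c=camera(n);im=c["image"][cr[2]:cr[3],cr[0]:cr[1],::-1]; cv2.imwrite(f"pics/{n}2.png",cv2.resize(im,None,fx=z,fy=z,interpolation=cv2.INTER_CUBIC))
```

```text
[0.56620311 0.08670221 0.19396059] [1.79956750e+02 6.87485045e-02 1.47499941e+02] [ 0.26801961 -0.35218651 -0.16619843] [ 0.00831712 -0.00197937 -0.02199276]
```

View pics/scene2.png

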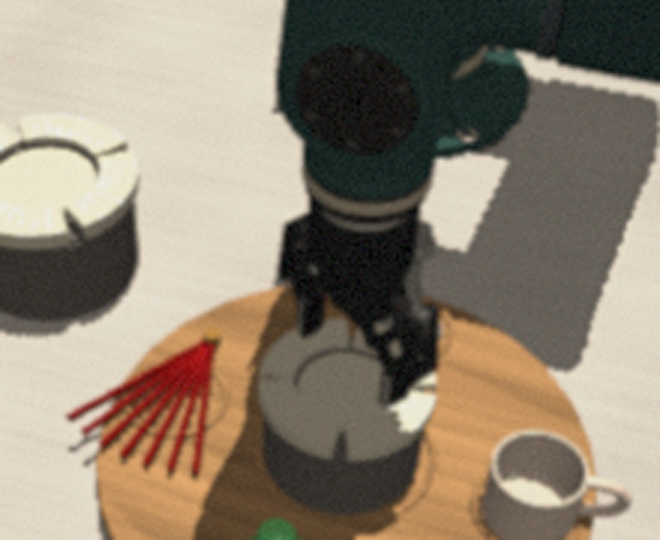

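View pics/wrist2.png

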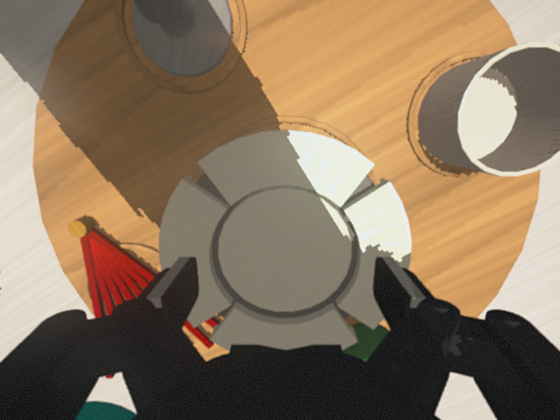

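Request:
apply_moves --increments '[{"fingers":1,"delta_pos":[0,0,0.0015],"angular":[0,0,0]},{"fingers":1,"delta_pos":[0,0,0.0015],"angular":[0,0,0]},{"fingers":1,"delta_pos":[0,0,0.0015],"angular":[0,0,0]},{"fingers":1,"delta_pos":[0,0,0],"angular":[0,0,0]}]'

```text
time_s: 3.5
eef_pos: [0.5657, 0.0865, 0.1881]
eef_rot: [-180.0, -0.0, 147.5]
ft_force: [-0.1, 0.6, -0.7]
grip_width: 0.0856
```

Request:
apply_moves --increments '[{"fingers":1,"delta_pos":[0,0,0.001],"angular":[0,0,0]},{"fingers":1,"delta_pos":[0,0,0.001],"angular":[0,0,0]},{"fingers":1,"delta_pos":[0,0,0],"angular":[0,0,0]}]'

```text
time_s: 3.8
eef_pos: [0.5658, 0.0865, 0.1862]
eef_rot: [-180.0, -0.0, 147.5]
ft_force: [0.2, -0.5, 1.3]
grip_width: 0.0852
```

Request:
apply_moves --increments '[{"fingers":1,"delta_pos":[0,0,0.001],"angular":[0,0,0]},{"fingers":1,"delta_pos":[0,0,0.001],"angular":[0,0,0]},{"fingers":1,"delta_pos":[0,0,0],"angular":[0,0,0]}]'

```text
time_s: 4.1
eef_pos: [0.5658, 0.0865, 0.1843]
eef_rot: [-180.0, -0.0, 147.5]
ft_force: [-0.4, -0.2, -0.0]
grip_width: 0.0858
```

Request:
apply_moves --increments '[{"fingers":1,"delta_pos":[0,0,0.001],"angular":[0,0,0]},{"fingers":1,"delta_pos":[0,0,0.001],"angular":[0,0,0]},{"fingers":1,"delta_pos":[0,0,0],"angular":[0,0,0]}]'

```text
time_s: 4.4
eef_pos: [0.5658, 0.0865, 0.1822]
eef_rot: [-180.0, -0.0, 147.5]
ft_force: [-0.4, -0.2, 0.2]
grip_width: 0.0855
```

Request:
apply_moves --increments '[{"fingers":1,"delta_pos":[0,0,0.001],"angular":[0,0,0]},{"fingers":1,"delta_pos":[0,0,0.001],"angular":[0,0,0]},{"fingers":1,"delta_pos":[0,0,0],"angular":[0,0,0]}]'

```text
time_s: 4.7
eef_pos: [0.5658, 0.0865, 0.1802]
eef_rot: [-180.0, -0.0, 147.5]
ft_force: [0.3, 0.0, -0.3]
grip_width: 0.0853
```

Request:
apply_moves --increments '[{"fingers":1,"delta_pos":[0,0,0.001],"angular":[0,0,0]},{"fingers":1,"delta_pos":[0,0,0.001],"angular":[0,0,0]},{"fingers":1,"delta_pos":[0,0,0],"angular":[0,0,0]}]'

```text
time_s: 5.0
eef_pos: [0.5658, 0.0865, 0.1782]
eef_rot: [-180.0, -0.0, 147.5]
ft_force: [0.4, 0.4, -0.0]
grip_width: 0.0851
```

Request:
apply_moves --increments '[{"fingers":1,"delta_pos":[0,0,0.001],"angular":[0,0,0]},{"fingers":1,"delta_pos":[0,0,0.0005],"angular":[0,0,0]},{"fingers":1,"delta_pos":[0,0,0],"angular":[0,0,0]}]'

```text
time_s: 5.3
eef_pos: [0.5658, 0.0865, 0.1768]
eef_rot: [-180.0, -0.0, 147.5]
ft_force: [-0.2, 0.3, -1.0]
grip_width: 0.0852
```

Request:
apply_moves --increments '[{"fingers":1,"delta_pos":[0,0,0.0005],"angular":[0,0,0]},{"fingers":1,"delta_pos":[0,0,0.0005],"angular":[0,0,0]},{"fingers":1,"delta_pos":[0,0,0],"angular":[0,0,0]}]'

```text
time_s: 5.6
eef_pos: [0.5659, 0.0865, 0.1763]
eef_rot: [180.0, 0.0, 147.5]
ft_force: [-1.4, -0.8, 4.6]
grip_width: 0.0854
```

Request:
apply_moves --increments '[{"fingers":1,"delta_pos":[0,0,0.0005],"angular":[0,0,0]},{"fingers":1,"delta_pos":[0,0,0.0005],"angular":[0,0,0]},{"fingers":1,"delta_pos":[0,0,0],"angular":[0,0,0]}]'

```text
time_s: 5.9
eef_pos: [0.566, 0.0865, 0.1754]
eef_rot: [180.0, 0.0, 147.5]
ft_force: [-1.3, -0.3, 7.6]
grip_width: 0.0854
```

Request:
apply_moves --increments '[{"fingers":1,"delta_pos":[0,0,0.0005],"angular":[0,0,0]},{"fingers":1,"delta_pos":[0,0,0.0005],"angular":[0,0,0]},{"fingers":1,"delta_pos":[0,0,0],"angular":[0,0,0]}]'

```text
time_s: 6.2
eef_pos: [0.566, 0.0865, 0.1741]
eef_rot: [180.0, 0.0, 147.5]
ft_force: [-0.8, 0.1, 3.5]
grip_width: 0.0857
```

Request:
apply_moves --increments '[{"fingers":1,"delta_pos":[0,0,0.0005],"angular":[0,0,0]},{"fingers":1,"delta_pos":[0,0,0.0005],"angular":[0,0,0]},{"fingers":1,"delta_pos":[0,0,0],"angular":[0,0,0]}]'

```text
time_s: 6.5
eef_pos: [0.5657, 0.0865, 0.1726]
eef_rot: [-180.0, -0.0, 147.5]
ft_force: [1.1, -0.6, -0.8]
grip_width: 0.0852
```

Request:
apply_moves --increments '[{"fingers":1,"delta_pos":[0,0,0.001],"angular":[0,0,0]},{"fingers":1,"delta_pos":[0,0,0.0005],"angular":[0,0,0]},{"fingers":1,"delta_pos":[0,0,0],"angular":[0,0,0]}]'

```text
time_s: 6.8
eef_pos: [0.5658, 0.0865, 0.1712]
eef_rot: [-180.0, -0.0, 147.5]
ft_force: [0.2, 0.0, 0.6]
grip_width: 0.0853
```

Request:
apply_moves --increments '[{"fingers":1,"delta_pos":[0,0,0.0005],"angular":[0,0,0]},{"fingers":1,"delta_pos":[0,0,0.0005],"angular":[0,0,0]},{"fingers":1,"delta_pos":[0,0,0],"angular":[0,0,0]}]'

```text
time_s: 7.1
eef_pos: [0.5658, 0.0865, 0.1703]
eef_rot: [-180.0, -0.0, 147.5]
ft_force: [-0.2, 0.2, 0.5]
grip_width: 0.0854
```

Run:
```python
from workcell import *
from h import *
s=sense(); print(s["eef_pos"],s["eef_rot"],s["ft_force"],s["moment"])
for n,cr,z in(("scene",(260,380,160,260),6),("wrist",(0,560,0,420),1)):
    c=camera(n);im=c["image"][cr[2]:cr[3],cr[0]:cr[1],::-1]; cv2.imwrite(f"pics/{n}3.png",cv2.resize(im,None,fx=z,fy=z,interpolation=cv2.INTER_CUBIC))
```

```text
[0.5658252  0.08651703 0.17031984] [-1.79997919e+02 -3.48826546e-03  1.47482958e+02] [-0.19213134  0.16909672  0.52289834] [ 0.01959202 -0.04510936 -0.02032226]
```

View pics/scene3.png

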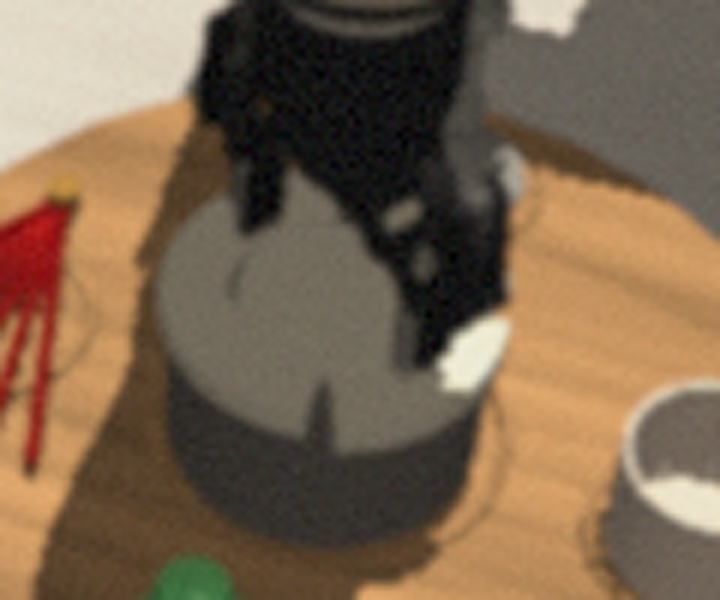

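View pics/wrist3.png

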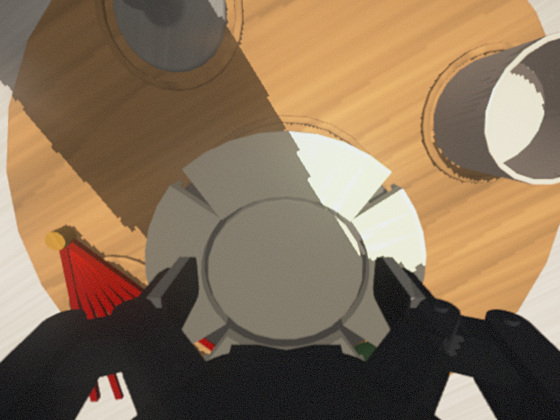

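Request:
apply_moves --increments '[{"fingers":1,"delta_pos":[0,0,0.0005],"angular":[0,0,0]},{"fingers":1,"delta_pos":[0,0,0.0005],"angular":[0,0,0]},{"fingers":1,"delta_pos":[0,0,0],"angular":[0,0,0]}]'

```text
time_s: 7.5
eef_pos: [0.5658, 0.0865, 0.1693]
eef_rot: [-180.0, -0.0, 147.5]
ft_force: [0.2, 0.0, -1.4]
grip_width: 0.0852
```

Request:
apply_moves --increments '[{"fingers":1,"delta_pos":[0,0,0.0005],"angular":[0,0,0]},{"fingers":1,"delta_pos":[0,0,0],"angular":[0,0,0]}]'

```text
time_s: 7.7
eef_pos: [0.5659, 0.0865, 0.1692]
eef_rot: [180.0, 0.0, 147.5]
ft_force: [-1.8, -1.1, 5.0]
grip_width: 0.0853
```

Request:
apply_moves --increments '[{"fingers":1,"delta_pos":[0,0,-0.005],"angular":[0,0,0]},{"fingers":1,"delta_pos":[0,0,-0.012],"angular":[0,0,0]},{"fingers":1,"delta_pos":[0,0,-0.01],"angular":[0,0,-8]},{"fingers":1,"delta_pos":[0,0,0],"angular":[0,0,-8.2]},{"fingers":1,"delta_pos":[0,0,0],"angular":[0,0,-8.2]},{"fingers":1,"delta_pos":[0,0,0],"angular":[0,0,-8.2]},{"fingers":1,"delta_pos":[0,0,0],"angular":[0,0,-8.2]},{"fingers":1,"delta_pos":[0,0,0],"angular":[0,0,-8.2]},{"fingers":1,"delta_pos":[0,0,0],"angular":[0,0,-8.2]},{"fingers":1,"delta_pos":[0,0,0],"angular":[0,0,-8.2]}]'

```text
time_s: 8.7
eef_pos: [0.566, 0.0865, 0.1968]
eef_rot: [-180.0, 0.0, -146.8]
ft_force: [0.1, 0.4, 0.2]
grip_width: 0.0854
```

Request:
apply_moves --increments '[{"fingers":1,"delta_pos":[0,0,0],"angular":[0,0,-8.2]},{"fingers":1,"delta_pos":[0,0,0],"angular":[0,0,-8.2]},{"fingers":1,"delta_pos":[0,0,0],"angular":[0,0,-8.2]},{"fingers":1,"delta_pos":[0,0,0],"angular":[0,0,0]},{"fingers":1,"delta_pos":[0,0,0],"angular":[0,0,0]}]'

```text
time_s: 9.2
eef_pos: [0.566, 0.0865, 0.1964]
eef_rot: [-180.0, 0.0, -122.8]
ft_force: [-0.7, -1.0, 0.3]
grip_width: 0.0852
```

Run:
```python
from workcell import *
from h import *
s=sense(); print(s["eef_pos"],s["eef_rot"],s["ft_force"],s["joint_pos"])
c=camera("wrist"); T=np.array(c["tool_from_camera"])
Rw=Rt(s).as_matrix(); A=np.eye(4);A[:3,:3]=Rw;A[:3,3]=s["eef_pos"]
M=np.linalg.inv(A@T); c["R"]=M[:3,:3]; c["t"]=M[:3,3]
im=c["image"][:,:,::-1].copy()
C=np.array([.5661,.0872]); th=np.radians(np.arange(0,360,2))
for r,z,col in((.068,.117,(0,0,255)),(.0385,.11,(255,0,0)),(.068,.11,(0,160,0))):
    for a in proj(c,np.c_[C[0]+r*np.cos(th),C[1]+r*np.sin(th),0*th+z]): cv2.circle(im,tuple(int(round(v)) for v in a),1,col,-1)
cv2.imwrite("pics/w4o.png",im)
c=camera("scene");im=c["image"][160:260,260:380,::-1]; cv2.imwrite("pics/s4.png",cv2.resize(im,None,fx=6,fy=6,interpolation=cv2.INTER_CUBIC))
```

```text
[0.56598969 0.08651285 0.19644897] [-1.79972300e+02  1.78996566e-02 -1.22767516e+02] [-0.66170776 -0.96439445  0.25064488] [ 5.37542162e-01  2.26418884e+01 -8.47226807e+00  5.88528646e+01
 -2.50057761e-04 -5.66949373e+01]
```

View pics/w4o.png

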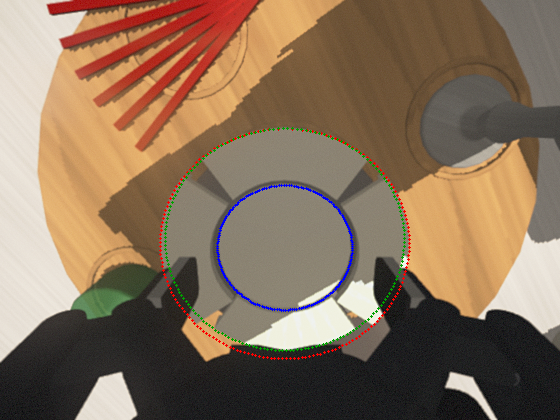

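View pics/s4.png

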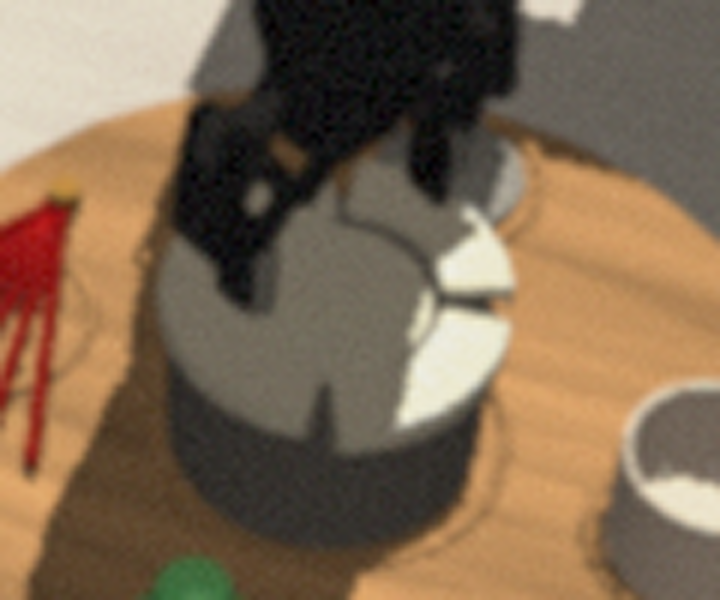

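The pressed sections now sit at the lower (green) outline, and the other two at the raised (red) one. Next is the second pair.

Request:
apply_moves --increments '[{"fingers":1,"delta_pos":[0,0,0.01],"angular":[0,0,0]},{"fingers":1,"delta_pos":[0,0,0.006],"angular":[0,0,0]},{"fingers":1,"delta_pos":[0,0,0.002],"angular":[0,0,0]},{"fingers":1,"delta_pos":[0,0,0],"angular":[0,0,0]}]'

```text
time_s: 9.7
eef_pos: [0.5656, 0.0865, 0.1773]
eef_rot: [180.0, -0.0, -122.5]
ft_force: [0.4, 0.7, 0.7]
grip_width: 0.0852
```

Request:
apply_moves --increments '[{"fingers":1,"delta_pos":[0,0,0.0005],"angular":[0,0,0]},{"fingers":1,"delta_pos":[0,0,0.0005],"angular":[0,0,0]},{"fingers":1,"delta_pos":[0,0,0.0005],"angular":[0,0,0]},{"fingers":1,"delta_pos":[0,0,0],"angular":[0,0,0]}]'

```text
time_s: 10.1
eef_pos: [0.5659, 0.0865, 0.1764]
eef_rot: [-180.0, 0.0, -122.5]
ft_force: [0.0, 0.3, 0.6]
grip_width: 0.0855
```

Request:
apply_moves --increments '[{"fingers":1,"delta_pos":[0,0,0.0005],"angular":[0,0,0]},{"fingers":1,"delta_pos":[0,0,0.0005],"angular":[0,0,0]},{"fingers":1,"delta_pos":[0,0,0],"angular":[0,0,0]}]'

```text
time_s: 10.4
eef_pos: [0.5659, 0.0865, 0.176]
eef_rot: [-180.0, 0.0, -122.5]
ft_force: [-2.6, -0.6, 9.8]
grip_width: 0.0854
```

Request:
apply_moves --increments '[{"fingers":1,"delta_pos":[0,0,0.0005],"angular":[0,0,0]},{"fingers":1,"delta_pos":[0,0,0.0005],"angular":[0,0,0]},{"fingers":1,"delta_pos":[0,0,0],"angular":[0,0,0]}]'

```text
time_s: 10.7
eef_pos: [0.566, 0.0865, 0.1749]
eef_rot: [-180.0, 0.0, -122.5]
ft_force: [-1.1, 0.0, 5.7]
grip_width: 0.0853
```

Request:
apply_moves --increments '[{"fingers":1,"delta_pos":[0,0,0.0005],"angular":[0,0,0]},{"fingers":1,"delta_pos":[0,0,0.0005],"angular":[0,0,0]},{"fingers":1,"delta_pos":[0,0,0],"angular":[0,0,0]}]'

```text
time_s: 11.0
eef_pos: [0.5658, 0.0865, 0.1733]
eef_rot: [180.0, -0.0, -122.5]
ft_force: [-0.6, 0.0, -0.2]
grip_width: 0.0856
```

Request:
apply_moves --increments '[{"fingers":1,"delta_pos":[0,0,0.001],"angular":[0,0,0]},{"fingers":1,"delta_pos":[0,0,0.0005],"angular":[0,0,0]},{"fingers":1,"delta_pos":[0,0,0],"angular":[0,0,0]}]'

```text
time_s: 11.3
eef_pos: [0.5657, 0.0865, 0.1717]
eef_rot: [180.0, -0.0, -122.5]
ft_force: [0.3, -0.5, -0.1]
grip_width: 0.0854
```

Request:
apply_moves --increments '[{"fingers":1,"delta_pos":[0,0,0.001],"angular":[0,0,0]},{"fingers":1,"delta_pos":[0,0,0.0005],"angular":[0,0,0]},{"fingers":1,"delta_pos":[0,0,0],"angular":[0,0,0]}]'

```text
time_s: 11.6
eef_pos: [0.5658, 0.0865, 0.1703]
eef_rot: [180.0, -0.0, -122.5]
ft_force: [0.1, -0.4, 0.3]
grip_width: 0.0854
```

Request:
apply_moves --increments '[{"fingers":1,"delta_pos":[0,0,0.0005],"angular":[0,0,0]},{"fingers":1,"delta_pos":[0,0,0.0005],"angular":[0,0,0]},{"fingers":1,"delta_pos":[0,0,0],"angular":[0,0,0]}]'

```text
time_s: 11.9
eef_pos: [0.5658, 0.0865, 0.1693]
eef_rot: [180.0, -0.0, -122.5]
ft_force: [0.2, 0.4, -0.1]
grip_width: 0.0852
```

Request:
apply_moves --increments '[{"fingers":1,"delta_pos":[0,0,0.0005],"angular":[0,0,0]},{"fingers":1,"delta_pos":[0,0,0],"angular":[0,0,0]}]'

```text
time_s: 12.1
eef_pos: [0.5658, 0.0865, 0.1692]
eef_rot: [-180.0, 0.0, -122.5]
ft_force: [-1.5, -0.2, 3.5]
grip_width: 0.0856
```

Request:
apply_moves --increments '[{"fingers":1,"delta_pos":[0,0,-0.005],"angular":[0,0,0]},{"fingers":1,"delta_pos":[0,0,-0.015],"angular":[0,0,0]},{"fingers":1,"delta_pos":[0,0,-0.03],"angular":[0,0,0]},{"fingers":1,"delta_pos":[0,0,-0.03],"angular":[0,0,0]},{"fingers":1,"delta_pos":[0,0,-0.03],"angular":[0,0,0]},{"fingers":1,"delta_pos":[0,0,0],"angular":[0,0,0]},{"fingers":1,"delta_pos":[0,0,0],"angular":[0,0,0]}]'

```text
time_s: 12.8
eef_pos: [0.566, 0.0865, 0.2793]
eef_rot: [-179.9, 0.0, -122.5]
ft_force: [-0.2, -0.2, -0.2]
grip_width: 0.0854
```

Run:
```python
from workcell import *
from h import *
s=sense(); print(s["eef_pos"],s["ft_force"])
c=camera("wrist"); T=np.array(c["tool_from_camera"])
Rw=Rt(s).as_matrix(); A=np.eye(4);A[:3,:3]=Rw;A[:3,3]=s["eef_pos"]
M=np.linalg.inv(A@T); c["R"]=M[:3,:3]; c["t"]=M[:3,3]
im=c["image"][:,:,::-1].copy()
C=np.array([.5661,.0872]); th=np.radians(np.arange(0,360,2))
for r,z,col in((.0385,.11,(255,0,0)),(.068,.11,(0,160,0))):
    for a in proj(c,np.c_[C[0]+r*np.cos(th),C[1]+r*np.sin(th),0*th+z]): cv2.circle(im,tuple(int(round(v)) for v in a),1,col,-1)
cv2.imwrite("pics/w5o.png",im)
c=camera("scene");im=c["image"][160:260,260:380,::-1]; cv2.imwrite("pics/s5.png",cv2.resize(im,None,fx=6,fy=6,interpolation=cv2.INTER_CUBIC))
```

```text
[0.56602117 0.08651356 0.27931272] [-0.24835814 -0.16299559 -0.15213085]
```

View pics/w5o.png

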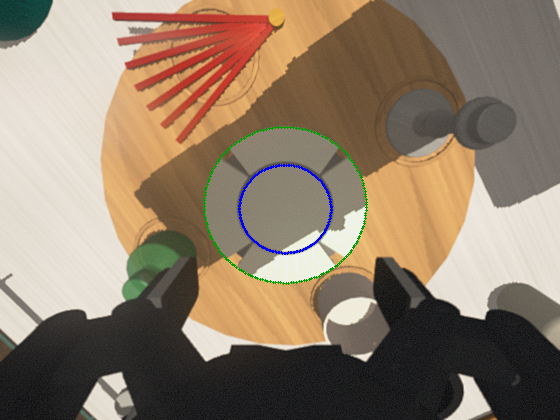

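View pics/s5.png

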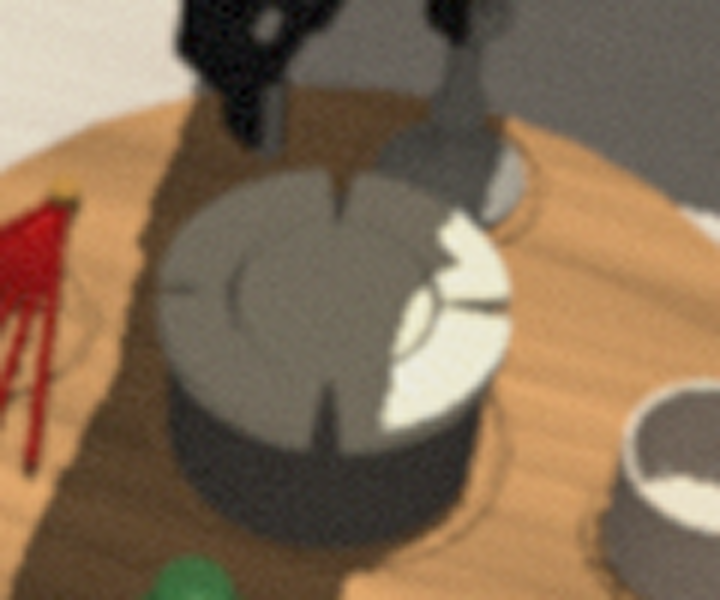

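Request:
apply_moves --increments '[{"fingers":1,"delta_pos":[0,0,-0.03],"angular":[0,0,0]},{"fingers":1,"delta_pos":[-0.011,0.033,0],"angular":[0,0,0]},{"fingers":1,"delta_pos":[-0.011,0.033,0],"angular":[0,0,0]},{"fingers":1,"delta_pos":[-0.011,0.033,0],"angular":[0,0,0]},{"fingers":1,"delta_pos":[-0.011,0.033,0],"angular":[0,0,0]},{"fingers":1,"delta_pos":[-0.011,0.033,0],"angular":[0,0,0]},{"fingers":1,"delta_pos":[-0.011,0.033,0],"angular":[0,0,0]},{"fingers":1,"delta_pos":[-0.011,0.033,0],"angular":[0,0,0]},{"fingers":1,"delta_pos":[-0.011,0.033,0],"angular":[0,0,0]},{"fingers":1,"delta_pos":[0,0,0],"angular":[0,0,0]}]'

```text
time_s: 13.9
eef_pos: [0.388, 0.3046, 0.3081]
eef_rot: [179.9, -0.1, -122.3]
ft_force: [-0.5, 0.4, -1.0]
grip_width: 0.0856
```

Run:
```python
from workcell import *
from h import *
s=sense(); print(s["eef_pos"],s["ft_force"],s["time_s"])
c=camera("top"); im=c["image"][:,:,::-1].copy(); old=cv2.imread("pics/top0.png")
crop=lambda a:cv2.resize(a[130:310,150:345],None,fx=2,fy=2,interpolation=cv2.INTER_CUBIC)
cv2.imwrite("pics/t6.png",np.hstack([crop(old),crop(im)]))
c=camera("scene");im=c["image"][120:320,200:440,::-1].copy(); o=cv2.imread("pics/scene0.png")[120:320,200:440]
cv2.imwrite("pics/s6.png",cv2.resize(np.hstack([o,im]),None,fx=1.65,fy=1.65,interpolation=cv2.INTER_CUBIC))
```

```text
[0.38804672 0.30460397 0.30810411] [-0.4750825   0.37733815 -1.02385642] 13.9
```

View pics/t6.png

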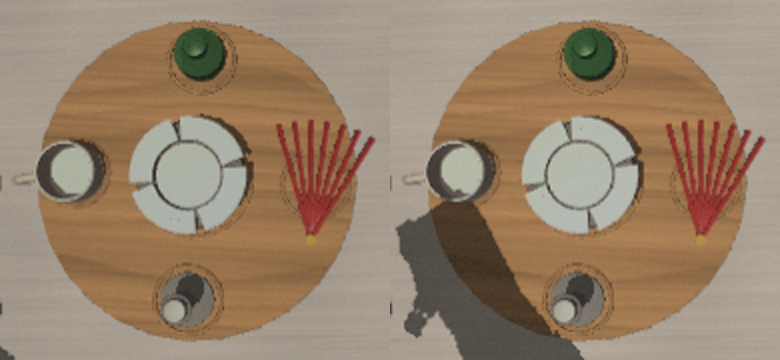

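View pics/s6.png

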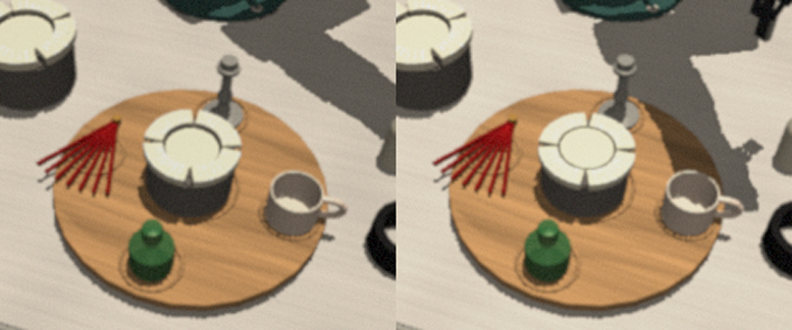

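Comparing before and after, all four sections are flush with the lid's middle: the shadow step around it in the scene view is gone. The tub, turntable and props look unmoved. I'm handing it in.

```bash
python3 -c "
from workcell import *
print(job_done())"
```

```text
the job is handed in; nothing more can be done
None
```

All four sections of the tub's lid rim are pressed shut and level with the middle of the lid. I handed the job in at about 14 s.

- **Method:** I centred the open gripper over the smaller grey tub, so each press closed two opposite sections at once. I pressed once, turned the gripper 90° above the lid, and pressed the other pair.
- **Forces:** In both presses the force rose to about 8–10 N over the two sections. It then fell away as they snapped, and each pair met a solid stop about 7 mm below first contact. I read no more than 10 N on the wrist.
- **Final pictures:** With the arm clear, the top and scene views show the rim flush all round. The tub is still standing in its ring, and the turntable and props look the same as before.

No check failed or disagreed.

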